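Open the latched lid of a cold chest with a pop-out T-handle

ROBOT

A 6-joint arm with a two-finger parallel gripper is mounted at the origin on the work surface. World frame = base frame: x ahead of the robot, y to its left, z up, the work surface at z = 0. Lengths are in m, angles in rad, forces in N, time in s.
With the tool pointing down it reaches from about 0.375 to 0.975 m from the base axis. Payload 3.8 kg.
Tool frame: the origin (TCP) lies on the centre line of the jaws, within the pads' length; the fingertips stand 8 mm ahead of it and the grasp point (between the pads) lies 11 mm behind it; z points along the fingers, y is the direction in which the jaws open and shut (so a half turn about z gives the same grasp; the last joint's range is limited). The gripper opens to 85 mm and grips with 20 to 120 N. Pads are 22 mm wide; open, the fingers measure 114 mm over their backs; the gripper's body (76 mm by 85 mm) begins 54 mm behind the grasp point. The pads swing forward as they close: fully open they stand 13 mm farther back than shut.
Start: joints at [-1.323, 0.264, 1.604, -0, 1.274, -0.037], TCP at [0.19, -0.648, 0.239] pointing down, gripper open.
Joint ranges: [-2.63, 2.63], [-0.94, 2.18], [0.31, 2.57], [-1.31, 4.45], [0, 2.66], [-2.55, 2.55]. Speed limits (rad/s): [2.57, 2.57, 3.14, 3.14, 3.14, 3.14].

INTERFACE

Orientations are given as a rotation vector (axis times angle).
In Python, from workcell import * gives the robot as it stands.
- The arm moves only by the tool play_rows, never from a script. Its arguments are lists of equal length, an entry for each row: "slide": the shift along the tool's x, y, z in cm, a list of three; "delta_rot": the turn, a rotation vector about the tool's x, y, z in rad, a list of three. In form: {"slide": [[x, y, z], ...], "delta_rot": [[wx, wy, wz], ...]}. A call has 1 to 12 rows; each row is the pose to reach, as a shift and turn from the pose measured when the call began, along the tool's axes at that moment; what a row does not reach only later rows make up. A row lasts 1/12 s, in which the tool goes at most 41.7 mm and 7.16 degrees, less where a joint would pass 70% of its speed; a pose out of reach is approached as far as the arm can. A call with a gripper value outside its range is refused whole. "hand" is the opening, from 0 (shut) to 1 (fully open), set as the call begins (left out, the last holds). The fingers move at their own pace and stop on an object; "force" is the grip in N (left out, the last holds). Time passes only in rows, so rows that repeat a pose let the fingers close. It gives the time, the measured TCP pose, the force and the opening at its end, in the units of the state.
- read_state(): the state, without advancing time (a new reading comes with each control period).
- read_camera(name): name is "scene" or "top" or "wrist"; returns a dict with "image" (384x512x3 uint8, red, green, blue), "depth" (384x512 float32, m along the optical axis (not along the pixel's ray), 0 where there is no reading), "fovy" (degrees; the focal length in pixels is half the picture's height over the tangent of half this angle, whatever the lens; pixels are square), "cx", "cy" (the principal point, pixels), "world_from_camera" (4x4, takes a point from camera to world coordinates); the wrist camera has in their place "hand_eye" (4x4, takes a point from camera to tool coordinates, whose origin is the TCP and whose axes are the flange's). Camera axes: x right, y up, looking along -z (the intrinsics and any distortion apply to the point x, -y, -z); pixel columns grow to the right and rows downward; lengths in m; the calibration is good to about 2 mm. A picture is of the moment at which its call begins: read the wrist's pose just before it.
- finish_job(): hands the job in, once; it reports no verdict.
Trained networks look in a picture, given as the dict that the camera call returned (one of the last four; its "shot" number tells which), for a name from the list of things; names that differ only in an ending like _2 or _b are one class to them, and where a whole thing is asked for, a point or a joint stands for the part that bears it (a point fixed in the world has none). Each returns a list of dicts, best first, with "conf" (0 to 1); they miss things now and then, are a little off and sometimes report something else, mostly with a low value. They report only what shows in the picture. A call takes as long as a camera call.
- spot_in(target, picture): "bbox" ([centre column, centre row, width, height] in pixels, round what is visible of it).
- landmark_of(target, picture): "at" ([column, row] in pixels: a listed point, or the origin of a listed thing).
The state is a dict: "time": time; "q": joint angles; "joint_vel": joint speeds; "joint_torque": joint torques, N m; "tool_pos": TCP position; "tcp_rot": TCP orientation; "wrist_force": force on the tool from outside, world axes, zero at the start; "torque": the same for the moment, N m; "width": opening from 0.0 (shut) to 1.0 (fully open).
Only numpy, scipy, OpenCV 4.12 (cv2) and the standard library are available. Lean on these libraries where they do the work, as an engineer would, in place of code of your own. Each camera call takes 0.05 s, during which the arm holds its last target.

TASK

Open the cold chest: press the red release button gently so that the steel T-handle pops out, then turn the handle clockwise by feel until the latch lets go of the lid, neither wrenching it hard against its stop nor heaving on the lid while it is still caught. Raise the lid until its front edge stands at least 10 cm higher than when shut, where it stays by itself, and let go with the handle still out. Leave the bottle, the slide box and the specimen chuck standing where they are.

Things in the scene. Friction and masses are not known exactly. Their poses are not given: they have to be found in the camera images.
- chest: Insulated benchtop cold chest, cream (all sizes in mm), 280 deep x 360 wide x 178 high with its 40 thick grey lid; fixed to the bench. Origin: centre of its underside. x: from its front (latch side) to its hinge side; y: along its front, to the left seen from the front; z up. The hinge line lies along y at x = +140, z = 138. Walls 28 thick.
- plate (a point): Point on the latch axis, on the top face of the black faceplate let into the lid (44 x 156, 3 proud of the lid; top 181 above the bench when shut). Frame moves with the lid: x towards the hinge, y along the front edge (length of the resting T-bar), z out of the lid. The handle turns about this z. The latch axis is 204 before the hinge line and 76 behind the lid's front edge.
- t_bar (a point): Centre of the T-bar: round steel bar, 14 dia x 96 long, lying along its own y; smooth, on a 12 dia stem. At rest it lies in a 24 x 104 slot, top flush with the faceplate (centre 7 below it), and can neither turn nor be gripped. Popped out its centre is 19 above the faceplate, with 12 free under the bar. The frame turns with the bar.
- button_top (a point): Centre of the top of the round red release button, 20 dia, 7 proud of the faceplate, 74 from the latch axis towards the chest's -y (right, seen from the front), in line with the bar's slot. z out of the lid. Pressed straight down along -z.
- lid_edge (a point): Middle of the lid's front top edge, 178 to 180 above the bench when shut, 280 from the hinge line.
- button (a joint): Travel of the release button, m: 0 out, 0.006 fully in (a solid end). Takes about 2 to 6 N; the catch frees the handle at about 0.0045. Spring return. More than 25 N on it counts as rough.
- t_pop (a joint): How far the T-bar has popped out of its slot, m: 0 latched flush, 0.026 fully out, driven up by a spring of 5 to 7 N once the button frees it. It springs up in under half a second, beside whatever presses the button.
- t_turn (a joint): Turn of the T-handle, rad: 0 at rest, grows clockwise seen from above. Turning takes 0.15 to 0.4 N m against the seal's load. Where the latch lets go differs from chest to chest, 0.4 to 1.25: over the last 0.1 rad the load fades, then turning is light (0.1 N m or less) for about 0.1 rad up to a solid stop, at 0.55 to 1.4. Stays where it is left.
- lid (a joint): Opening angle of the lid, rad: 0 shut, up to 1.35. The sprung seal lets it sit some 0.005 up while latched and lifts it to about 0.009 when the latch lets go. Friction hinges hold it at any angle; raising it by the T-handle takes about 8 to 16 N. Lid and latch weigh about 0.7 kg.
- stop_pin (a point): Steel pin under the lid, 22 from the latch axis, that ends the handle's turn. Force on it over 25 N (about 0.55 N m on the handle) counts as wrenching. Hidden from view.
- strike (a point): Steel bracket inside the chest's front wall under whose lip the latch's cam is hooked. It carries about 20 N from the compressed seal while latched, nothing once let go; over 60 N (pulling up on the handle with some 40 N while caught) counts as heaving. Hidden while shut.
- bottle_mid (a point): White plastic dropper bottle, 60 dia x 165 tall, standing on the bench to the left or right of the chest; this point is on its axis 80 above its base. Bystander.
- slide_box_mid (a point): Centre of the blue carton of microscope slides, 55 x 85 x 30, lying on the bench to the left or right of the chest. Bystander.
- chuck_mid (a point): Centre of the aluminium specimen chuck, 40 dia x 30 tall, standing on the bench before the chest's front. Bystander.

How it is judged:
By the outcome, as a careful person would: the job done as asked, in the order asked, and still so for the second after the job is handed in, with the robot touching nothing.
It also fails if it takes over 64 s, if anything falls off the work surface, if the arm or the gripper's body presses on something with over 40 N, if the wrist force passes 120 N, or if a joint passes its speed limit or range.

## Working session

There is one attempt and no reset: what is moved stays moved. The work goes in short steps, Python scripts to look and compute and a tool call to move; the robot and the scene stay as the last step left them, time stands still between calls to the robot, and variables do not carry over. Pictures are saved under pics/ and viewed, and the job is handed in when it is done.

Besides the shell and the picture viewer there is one more tool, called after "Call:" in YAML: its name, and indented under it one key for each argument. play_rows: Moves the arm, as the interface text tells. Its arguments: {"type":"object","properties":{"slide":{"type":"array"},"delta_rot":{"type":"array"},"hand":{"type":"number"},"force":{"type":"number"}},"required":["slide","delta_rot"]}

```bash
ls; mkdir -p pics; cat > h.py <<'E'
from workcell import *
import numpy as np, cv2
from scipy.spatial.transform import Rotation as R
def save(p,n): cv2.imwrite('pics/'+n,p['image'][:,:,::-1])
def T():
    s=read_state(); M=np.eye(4); M[:3,:3]=R.from_rotvec(s['tcp_rot']).as_matrix(); M[:3,3]=s['tool_pos']; return M
def pt(p,uv,M=None,depth=None):
    f=p['image'].shape[0]/2/np.tan(np.radians(p['fovy'])/2)
    u,v=uv; ui,vi=int(round(u)),int(round(v))
    d=p['depth'][max(vi-1,0):vi+2,max(ui-1,0):ui+2]; d=np.median(d[d>0]) if depth is None and (d>0).any() else (depth or 0)
    c=np.array([(u-p['cx'])/f*d,-(v-p['cy'])/f*d,-d,1])
    W=p['world_from_camera'] if 'world_from_camera' in p else M@np.array(p['hand_eye'])
    return (np.array(W)@c)[:3]
E
python3 - <<'E'
from h import *
s=read_state(); print(s)
for n in ['scene','top']:
    p=read_camera(n); save(p,n+'1.png'); print(n,[ (k,v) for k,v in p.items() if k not in('image','depth')])
    for t in ['chest','plate','t_bar','button_top','lid_edge','bottle_mid','slide_box_mid','chuck_mid']:
        for l in landmark_of(t,p)[:2]: print(t,l, pt(p,l['at']).round(4))
E
```

```text
pics
{'time': 0.0, 'q': array([-1.32289126e+00,  2.64788948e-01,  1.60538040e+00,  1.05347664e-06,
        1.27367619e+00, -3.69492589e-02]), 'joint_vel': array([-0.00060409,  0.00141648, -0.00120934, -0.00099295, -0.00082834,
        0.00080484]), 'joint_torque': array([-8.05850741e-04, -5.15116847e+01, -3.67309391e+01, -1.03703705e-04,
        1.29437810e-02, -1.03398020e-05]), 'tool_pos': array([ 0.18947955, -0.64712152,  0.23793442]), 'tcp_rot': array([-3.10756436e+00, -4.45618372e-01,  3.70737973e-04]), 'wrist_force': array([ 0.08051216,  0.31158446, -0.38093713]), 'torque': array([-0.025051  ,  0.01575189,  0.01624234]), 'width': 1.0029699870547126}
scene [('fovy', 50.77788562374072), ('cx', 251.28300996506593), ('cy', 193.15993562153923), ('world_from_camera', array([[-0.21466502, -0.83526375,  0.50621477,  0.99794659],
       [ 0.97661672, -0.17731849,  0.1215645 ,  0.11890566],
       [-0.01177719,  0.52047346,  0.85379663,  0.8675348 ],
       [ 0.        ,  0.        ,  0.        ,  1.        ]])), ('shot', 1)]
plate {'at': [221.1, 151.4], 'conf': 0.85} [ 0.503  -0.0638  0
[... 541 characters left out ...]

       [-0.99954951,  0.02113715,  0.02130735,  0.04802091],
       [ 0.02454253,  0.16699727,  0.98565185,  0.96443959],
       [ 0.        ,  0.        ,  0.        ,  1.        ]])), ('shot', 2)]
plate {'at': [302.9, 208.0], 'conf': 0.58} [ 0.4959 -0.0607  0.1842]
t_bar {'at': [302.3, 205.1], 'conf': 0.55} [ 0.5018 -0.0596  0.1831]
button_top {'at': [341.1, 202.1], 'conf': 0.6} [ 0.5084 -0.1352  0.1896]
lid_edge {'at': [306.4, 247.0], 'conf': 0.86} [ 0.4249 -0.092   0.0172]
bottle_mid {'at': [170.9, 194.5], 'conf': 0.62} [0.5272 0.2117 0.1202]
slide_box_mid {'at': [402.2, 183.1], 'conf': 0.61} [ 0.5802 -0.3207  0.031 ]
chuck_mid {'at': [243.5, 277.0], 'conf': 0.49} [0.354  0.0542 0.0292]
```

View pics/scene1.png

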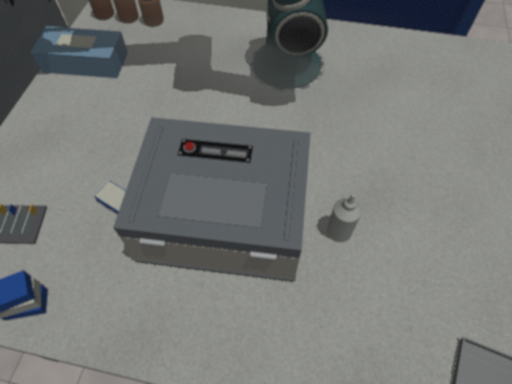

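View pics/top1.png

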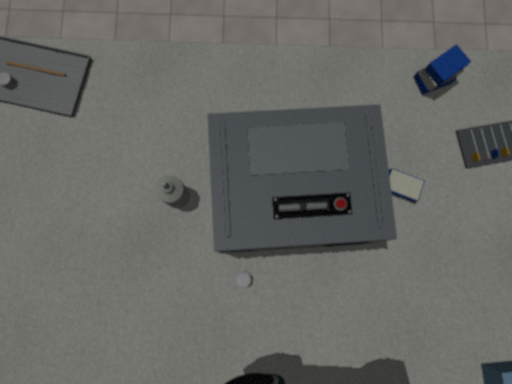

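```bash
python3 - <<'E'
from h import *
p=read_camera('top')
im=p['image'].astype(int)
m=(im[...,0]>110)&(im[...,1]<70)&(im[...,2]<70)
# restrict
ys,xs=np.nonzero(m); print(len(xs),xs.min(),xs.max(),ys.min(),ys.max())
P=np.array([pt(p,(x,y)) for x,y in zip(xs,ys)]); 
k=(P[:,2]>.17)&(P[:,2]<.2); print('red',np.median(P[k],0),xs[k].mean(),ys[k].mean())
# lid points: z between .17 and .186
v,u=np.mgrid[0:384,0:512]
f=192/np.tan(np.radians(p['fovy'])/2); d=p['depth']
C=np.stack([(u-p['cx'])/f*d,-(v-p['cy'])/f*d,-d,np.ones_like(d)],-1)
W=(C@p['world_from_camera'].T)[...,:3]
m=(W[...,2]>.172)&(W[...,2]<.192)&(d>0)
n,l,st,c=cv2.connectedComponentsWithStats(m.astype(np.uint8)); i=1+np.argmax(st[1:,4]); 
r=cv2.minAreaRect(W[l==i][:,:2].astype(np.float32)); print(r, cv2.boxPoints(r)); print(np.median(W[l==i][:,2]))
# black plate
g=(im.max(-1)<70)&(l==i); n,l2,st,c=cv2.connectedComponentsWithStats(g.astype(np.uint8)); i2=1+np.argmax(st[1:,4]); r=cv2.minAreaRect(W[l2==i2][:,:2].astype(np.float32)); print('plate',r)
E
```

```text
Traceback (most recent call last):
ValueError: zero-size array to reduction operation minimum which has no identity
```

The top view shows the button at (341,203) and the bar at (303,207). The bottle is at (172,190), the slide box at (405,185) and the chuck at (244,280).

```bash
cat > m.py <<'E'
from h import *
def world(p):
    v,u=np.mgrid[0:384,0:512]
    f=192/np.tan(np.radians(p['fovy'])/2); d=p['depth']
    C=np.stack([(u-p['cx'])/f*d,-(v-p['cy'])/f*d,-d,np.ones_like(d)],-1)
    return (C@p['world_from_camera'].T)[...,:3]
E
python3 - <<'E'
from m import *
for n in ['top','scene']:
    p=read_camera(n)
    im=p['image'].astype(int); W=world(p); z=W[...,2]; d=p['depth']
    m=(im[...,0]-im[...,1]>60)&(im[...,0]-im[...,2]>60)&(z>.17)&(z<.2)
    print(n,'red',m.sum(),np.median(W[m],0) if m.any() else '')
    m=(z>.172)&(z<.192)&(d>0)
    k,l,st,c=cv2.connectedComponentsWithStats(m.astype(np.uint8)); i=1+np.argmax(st[1:,4]); 
    r=cv2.minAreaRect(W[l==i][:,:2].astype(np.float32)); print(r); print(cv2.boxPoints(r).round(4).tolist(),np.median(z[l==i]))
    g=(im.max(-1)<60)&(l==i); k,l2,st,c=cv2.connectedComponentsWithStats(g.astype(np.uint8)); i2=1+np.argmax(st[1:,4]); r=cv2.minAreaRect(W[l2==i2][:,:2].astype(np.float32)); print('plate',r)
E
```

```text
top red 54 [ 0.50679145 -0.13328898  0.18895047]
((0.5641701817512512, -0.05565352737903595), (0.28083518147468567, 0.36127182841300964), 4.767536163330078)
[[0.4092000126838684, 0.11270000040531158], [0.439300000667572, -0.24729999899864197], [0.7190999984741211, -0.2240000069141388], [0.6891000270843506, 0.13600000739097595]] 0.1794776902804095
plate ((0.5020248889923096, -0.07903067767620087), (0.046430643647909164, 0.15769627690315247), 4.61661958694458)
scene red 46 [ 0.50598385 -0.13344268  0.1878986 ]
((0.5641438364982605, -0.05430923402309418), (0.28315210342407227, 0.3612031042575836), 4.809017181396484)
[[0.40790000557899475, 0.11379999667406082], [0.4381999969482422, -0.24609999358654022], [0.7203999757766724, -0.2223999947309494], [0.6901000142097473, 0.13750000298023224]] 0.17841199605898728
plate ((0.5020729899406433, -0.07745196670293808), (0.04695259779691696, 0.15439771115779877), 5.367216110229492)
```

```bash
cat >> m.py <<'E'
YAW=0.0833; HX=np.array([np.cos(YAW),np.sin(YAW),0]); HY=np.array([-np.sin(YAW),np.cos(YAW),0])
BTN=np.array([.5065,-.1338,.188]); LAT=np.array([.5003,-.0600,.181])
def tool(th): # tool down, tool y at azimuth YAW - th (th clockwise)
    a=YAW-th; y=np.array([np.cos(a),np.sin(a),0]); z=np.array([0,0,-1.]); return np.column_stack([np.cross(y,z),y,z])
def go(pos,Rm):
    M=T(); print('slide cm',(M[:3,:3].T@(np.array(pos)-M[:3,3])*100).round(2),'rot',R.from_matrix(M[:3,:3].T@Rm).as_rotvec().round(4))
def st():
    s=read_state(); print('t',round(s['time'],2),'pos',s['tool_pos'].round(4),'F',s['wrist_force'].round(2),'M',s['torque'].round(3),'w',round(s['width'],3),'q',s['q'].round(3))
E
python3 - <<'E'
from m import *
go(BTN+[0,0,.035],tool(0)); st()
E
```

```text
slide cm [ 44.85 -40.43   1.63] rot [-0.      0.     -1.3693]
t 1.05 pos [ 0.1896 -0.6478  0.2393] F [-0.43  0.36  0.29] M [ 0.024 -0.013 -0.01 ] w 1.004 q [-1.323  0.264  1.604 -0.     1.274 -0.037]
```

Call:
play_rows:
  slide:
    - [3,-2.7,0]
    - [6,-5.4,0]
    - [9,-8.1,0]
    - [12,-10.8,0]
    - [15,-13.5,0]
    - [18,-16.2,0]
    - [21,-18.9,0]
    - [24,-21.6,0]
    - [27,-24.3,0]
    - [30,-27,0]
    - [33,-29.7,0]
    - [36,-32.4,0]
  delta_rot:
    - [0,0,-0.12]
    - [0,0,-0.24]
    - [0,0,-0.36]
    - [0,0,-0.48]
    - [0,0,-0.6]
    - [0,0,-0.72]
    - [0,0,-0.84]
    - [0,0,-0.96]
    - [0,0,-1.08]
    - [0,0,-1.2]
    - [0,0,-1.32]
    - [0,0,-1.369]
  hand: 0

```text
time: 2.05
tool_pos: [0.4448, -0.234, 0.2397]
tcp_rot: [2.121, 2.316, 0.0]
wrist_force: [1.0, -0.8, -0.2]
width: 0.001
```

```bash
python3 - <<'E'
from m import *
go(BTN+[0,0,.02],tool(0)); st()
E
```

```text
slide cm [9.44 7.02 3.17] rot [0.0009 0.0006 0.0049]
t 2.05 pos [ 0.4448 -0.234   0.2397] F [ 1.05 -0.83 -0.2 ] M [ 0.01   0.004 -0.006] w 0.001 q [-0.534 -0.067  1.965  0.     1.243 -0.622]
```

Call:
play_rows:
  slide:
    - [3,2.2,0.5]
    - [6,4.5,1]
    - [9.4,7,1.5]
    - [9.44,7.02,3.1]
    - [9.44,7.02,3.17]
    - [9.44,7.02,3.17]
  delta_rot:
    - [0,0,0.005]
    - [0,0,0.005]
    - [0,0,0.005]
    - [0,0,0.005]
    - [0,0,0.005]
    - [0,0,0.005]

```text
time: 2.55
tool_pos: [0.5055, -0.1331, 0.207]
tcp_rot: [-2.124, -2.313, 0.002]
wrist_force: [-0.6, -0.6, -0.4]
width: -0.002
```

```bash
python3 - <<'E'
from m import *
go(BTN+[0,0,.008],tool(0)); st()
M=T();p=read_camera('wrist'); save(p,'w1.png'); print(p['hand_eye'])
for t in ['button_top','t_bar','plate']:
    for l in landmark_of(t,p)[:1]: print(t,l,pt(p,l['at'],M))
E
```

```text
slide cm [-0.07  0.1   1.1 ] rot [-0.002   0.      0.0015]
t 2.55 pos [ 0.5055 -0.1331  0.207 ] F [-0.57 -0.61 -0.4 ] M [0.036 0.014 0.075] w -0.002 q [-3.050e-01 -0.000e+00  1.962e+00 -1.000e-03  1.182e+00 -3.890e-01]
[[ 3.54189687e-04  9.64438094e-01  2.64308603e-01  6.70367404e-02]
 [ 9.99999934e-01 -3.61823233e-04 -1.98009233e-05 -5.59255476e-05]
 [ 7.65362287e-05  2.64308593e-01 -9.64438159e-01 -1.35366250e-01]
 [ 0.00000000e+00  0.00000000e+00  0.00000000e+00  1.00000000e+00]]
button_top {'at': [256.3, 232.0], 'conf': 0.66} [ 0.50552219 -0.12183813  0.2132896 ]
t_bar {'at': [254.3, 101.9], 'conf': 0.71} [ 0.49925947 -0.06061948  0.18375835]
plate {'at': [255.5, 100.5], 'conf': 0.98} [ 0.49983203 -0.05987553  0.18410824]
```

View pics/w1.png

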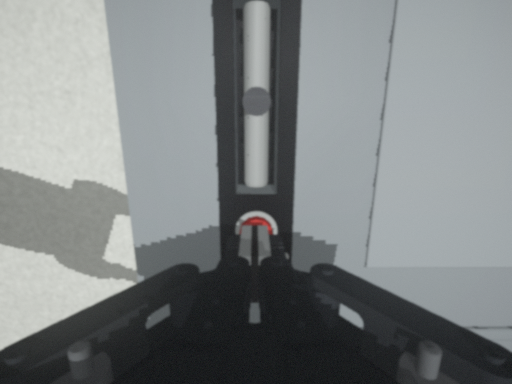

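The wrist view shows the shut fingertips over the button (256,232) and the bar's centre at (256,101). The estimates agree, so I press in small steps.

Call:
play_rows:
  slide:
    - [-0.07,0.1,0.5]
    - [-0.07,0.1,0.9]
    - [-0.07,0.1,1.1]
    - [-0.07,0.1,1.2]
    - [-0.07,0.1,1.3]
  delta_rot:
    - [0,0,0]
    - [0,0,0]
    - [0,0,0]
    - [0,0,0]
    - [0,0,0]

```text
time: 3.17
tool_pos: [0.5072, -0.1363, 0.1964]
tcp_rot: [2.128, 2.308, -0.001]
wrist_force: [-2.5, -1.4, 5.0]
width: 0.004
```

Call:
play_rows:
  slide:
    - [0,0,0.1]
    - [0,0,0.2]
  delta_rot:
    - [0,0,0]
    - [0,0,0]

```text
time: 3.33
tool_pos: [0.5072, -0.1364, 0.1949]
tcp_rot: [2.128, 2.308, -0.001]
wrist_force: [-1.6, -0.2, 4.9]
width: 0.004
```

```bash
python3 - <<'E'
from m import *
st()
E
```

```text
t 3.33 pos [ 0.5072 -0.1364  0.1949] F [-1.62 -0.16  4.87] M [-0.022  0.506  0.022] w 0.004 q [-0.309  0.012  1.973 -0.002  1.155 -0.389]
```

Call:
play_rows:
  slide:
    - [0.1,0,0.1]
    - [0.2,0,0.2]
  delta_rot:
    - [0,0,0]
    - [0,0,0]

```text
time: 3.5
tool_pos: [0.5076, -0.1354, 0.194]
tcp_rot: [2.126, 2.306, -0.002]
wrist_force: [-1.7, -3.0, 5.9]
width: 0.0
```

Call:
play_rows:
  slide:
    - [0,0,0.05]
    - [0,0,0.1]
  delta_rot:
    - [0,0,0]
    - [0,0,0]

```text
time: 3.67
tool_pos: [0.5078, -0.1354, 0.1937]
tcp_rot: [2.125, 2.306, -0.001]
wrist_force: [-3.0, -0.5, 6.1]
width: -0.001
```

```bash
python3 - <<'E'
from m import *
st()
p=read_camera('wrist'); save(p,'w2.png')
E
```

```text
t 3.67 pos [ 0.5078 -0.1354  0.1937] F [-3.   -0.51  6.14] M [-0.039  0.414 -0.044] w -0.001 q [-0.306  0.012  1.975 -0.004  1.149 -0.386]
```

View pics/w2.png

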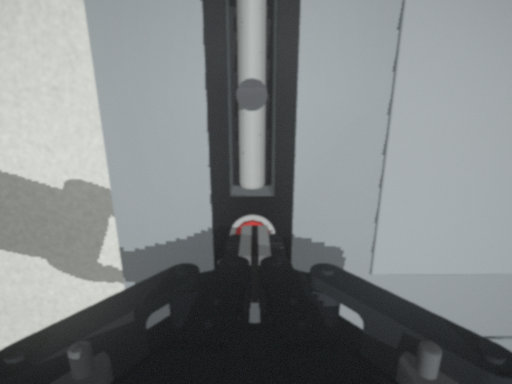

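The bar is still flush with its centre at (252,95), and the button (252,232) is partly in. I keep pressing.

Call:
play_rows:
  slide:
    - [0,-0.1,0.1]
    - [0,-0.1,0.2]
  delta_rot:
    - [0,0,0]
    - [0,0,0]

```text
time: 3.88
tool_pos: [0.5077, -0.1354, 0.1926]
tcp_rot: [2.124, 2.304, 0.001]
wrist_force: [0.1, -0.5, 3.4]
width: 0.0
```

Call:
play_rows:
  slide:
    - [0,0,0.1]
    - [0,0,0.15]
  delta_rot:
    - [0,0,0]
    - [0,0,0]

```text
time: 4.05
tool_pos: [0.5078, -0.1354, 0.1914]
tcp_rot: [2.124, 2.304, 0.001]
wrist_force: [-1.6, -0.5, 7.0]
width: 0.002
```

```bash
python3 - <<'E'
from m import *
st()
p=read_camera('wrist'); save(p,'w3.png')
E
```

```text
t 4.05 pos [ 0.5078 -0.1354  0.1914] F [-1.57 -0.5   7.04] M [-0.022  0.316  0.013] w 0.002 q [-0.306  0.012  1.98  -0.003  1.142 -0.387]
```

View pics/w3.png

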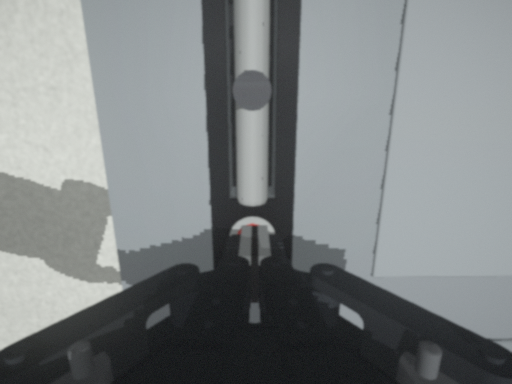

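The bar has popped: it looks larger and its end is now at row 205. I hold briefly, then rise and open the jaws.

Call:
play_rows:
  slide:
    - [0,0,0]
    - [0,0,0]
    - [0,0,0]
    - [0,0,-1.5]
    - [0,0,-4]
    - [0,0,-6]
    - [0,0,-6]
  delta_rot:
    - [0,0,0]
    - [0,0,0]
    - [0,0,0]
    - [0,0,0]
    - [0,0,0]
    - [0,0,0]
    - [0,0,0]

```text
time: 4.68
tool_pos: [0.51, -0.1357, 0.2554]
tcp_rot: [2.119, 2.299, 0.007]
wrist_force: [1.1, 0.3, 1.4]
width: 0.004
```

Call:
play_rows:
  slide:
    - [3,0,0]
    - [6,0,0]
    - [6,0,0]
    - [6,0,0]
  delta_rot:
    - [0,0,0]
    - [0,0,0]
    - [0,0,0]
    - [0,0,0]
  hand: 0.6

```text
time: 5.02
tool_pos: [0.5046, -0.0747, 0.2535]
tcp_rot: [2.117, 2.303, 0.006]
wrist_force: [0.3, 0.4, 0.1]
width: 0.563
```

```bash
python3 - <<'E'
from m import *
M=T();p=read_camera('wrist'); save(p,'w4.png')
for t in ['button_top','t_bar','plate']:
    for l in landmark_of(t,p)[:1]: print(t,l,pt(p,l['at'],M).round(4))
p=read_camera('scene'); print([(pt(p,l['at'])) for l in landmark_of('t_bar',p)[:1]])
st(); go(LAT+[0,0,.019-.008],tool(0)); print(M[:3,:3].round(4))
E
```

```text
button_top {'at': [247.7, 278.9], 'conf': 0.6} [ 0.5051 -0.1344  0.1899]
t_bar {'at': [250.2, 193.7], 'conf': 0.66} [ 0.5011 -0.0587  0.2099]
plate {'at': [246.4, 184.5], 'conf': 0.91} [ 0.4981 -0.0531  0.2087]
[array([ 0.50420078, -0.0602808 ,  0.20819686])]
t 5.32 pos [ 0.5051 -0.0766  0.2545] F [ 0.29 -0.11 -0.33] M [-0.022 -0.043  0.02 ] w 0.598 q [-0.197 -0.068  1.939 -0.004  1.257 -0.276]
slide cm [ 1.74 -0.42  6.24] rot [ 0.0124  0.0077 -0.0029]
[[-0.0839  0.9964  0.0122]
 [ 0.9965  0.0839 -0.0062]
 [-0.0072  0.0116 -0.9999]]
```

View pics/w4.png

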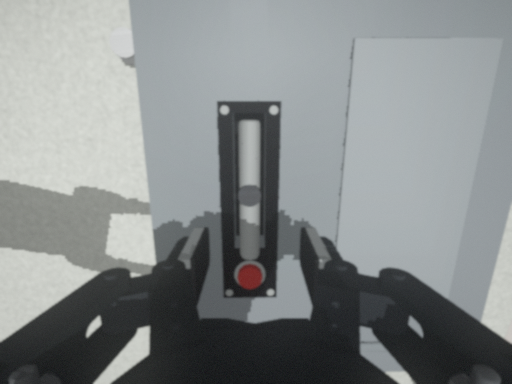

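Call:
play_rows:
  slide:
    - [0.9,-0.2,1]
    - [1.74,-0.42,2.5]
    - [1.74,-0.42,4.5]
    - [1.74,-0.42,5.5]
    - [1.74,-0.42,6.05]
    - [1.74,-0.42,6.05]
    - [1.74,-0.42,6.05]
  delta_rot:
    - [0.006,0.004,0]
    - [0.012,0.008,-0.003]
    - [0.012,0.008,-0.003]
    - [0.012,0.008,-0.003]
    - [0.012,0.008,-0.003]
    - [0.012,0.008,-0.003]
    - [0.012,0.008,-0.003]

```text
time: 5.9
tool_pos: [0.5001, -0.0599, 0.1935]
tcp_rot: [-2.126, -2.312, -0.0]
wrist_force: [-0.3, 0.0, 0.0]
width: 0.603
```

```bash
python3 - <<'E'
from m import *
M=T();p=read_camera('wrist'); save(p,'w5.png')
st(); go(LAT+[0,0,.013],tool(0))
E
```

```text
t 5.95 pos [ 0.5007 -0.0601  0.1943] F [ 1.38 -0.37  0.13] M [ 0.041 -0.011 -0.036] w 0.6 q [-0.169 -0.028  2.014  0.     1.155 -0.253]
slide cm [ 0.01 -0.04  0.03] rot [ 0.001  -0.0002  0.0001]
```

View pics/w5.png

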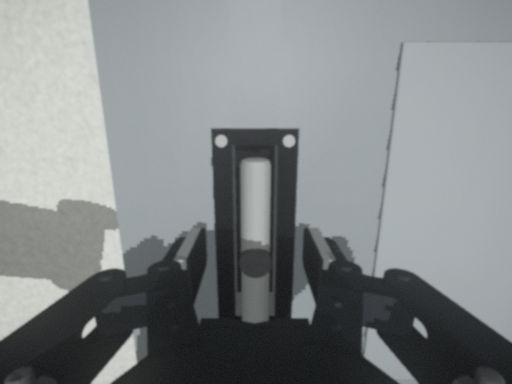

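The jaws straddle the bar and are centred on its stem (255,262). I close them.

Call:
play_rows:
  slide:
    - [0,0,0]
    - [0,0,0]
    - [0,0,0]
    - [0,0,0]
    - [0,0,0]
    - [0,0,0]
  delta_rot:
    - [0,0,0]
    - [0,0,0]
    - [0,0,0]
    - [0,0,0]
    - [0,0,0]
    - [0,0,0]
  hand: 0.05
  force: 40

```text
time: 6.45
tool_pos: [0.4999, -0.0603, 0.1947]
tcp_rot: [-2.127, -2.312, 0.001]
wrist_force: [-5.9, -0.6, 4.2]
width: 0.143
```

```bash
python3 - <<'E'
from m import *
st(); st()
E
```

```text
t 6.45 pos [ 0.4999 -0.0603  0.1947] F [-5.91 -0.6   4.22] M [-0.168  0.78   0.02 ] w 0.143 q [-0.169 -0.029  2.014 -0.     1.157 -0.253]
t 6.45 pos [ 0.4999 -0.0603  0.1947] F [-5.91 -0.6   4.22] M [-0.168  0.78   0.02 ] w 0.143 q [-0.169 -0.029  2.014 -0.     1.157 -0.253]
```

Call:
play_rows:
  slide:
    - [0,-0.05,0]
    - [0,-0.05,0]
    - [0,-0.05,0]
    - [0,-0.05,0]
    - [0,-0.05,0]
  delta_rot:
    - [0,0,0.03]
    - [0,0,0.06]
    - [0,0,0.1]
    - [0,0,0.15]
    - [0,0,0.15]
  force: 60

```text
time: 6.87
tool_pos: [0.4997, -0.0602, 0.1954]
tcp_rot: [2.294, 2.145, 0.001]
wrist_force: [-3.4, 0.7, 3.4]
width: 0.136
```

```bash
cat >> m.py <<'E'
def th():
    M=T(); y=M[:3,1]; return YAW-np.arctan2(y[1],y[0])
E
python3 - <<'E'
from m import *
st(); print(th())
E
```

```text
t 6.87 pos [ 0.4997 -0.0602  0.1954] F [-3.39  0.71  3.39] M [0.061 0.418 0.232] w 0.136 q [-0.169 -0.03   2.014 -0.     1.157 -0.102]
0.15039354050118336
```

Torque is 0.23 N m and within the expected range, so I continue.

Call:
play_rows:
  slide:
    - [0,0,0]
    - [0,0,0]
    - [0,0,0]
    - [0,0,0]
    - [0,0,0]
  delta_rot:
    - [0,0,0.04]
    - [0,0,0.08]
    - [0,0,0.12]
    - [0,0,0.15]
    - [0,0,0.15]

```text
time: 7.28
tool_pos: [0.4998, -0.06, 0.1956]
tcp_rot: [2.448, 1.969, 0.001]
wrist_force: [-2.8, 1.2, 3.3]
width: 0.139
```

```bash
python3 - <<'E'
from m import *
st(); print(th())
E
```

```text
t 7.28 pos [ 0.4998 -0.06    0.1956] F [-2.8   1.17  3.34] M [0.074 0.425 0.334] w 0.139 q [-0.169 -0.031  2.014  0.     1.157  0.047]
0.29926156439147444
```

Call:
play_rows:
  slide:
    - [0,0,0]
    - [0,0,0]
    - [0,0,0]
  delta_rot:
    - [0,0,0.03]
    - [0,0,0.06]
    - [0,0,0.06]

```text
time: 7.53
tool_pos: [0.4998, -0.06, 0.1956]
tcp_rot: [2.504, 1.896, 0.001]
wrist_force: [-2.7, 0.6, 1.1]
width: 0.136
```

```bash
python3 - <<'E'
from m import *
st(); print(th())
E
```

```text
t 7.53 pos [ 0.4998 -0.06    0.1956] F [-2.69  0.61  1.1 ] M [0.029 0.342 0.3  ] w 0.136 q [-0.169 -0.031  2.014  0.     1.157  0.106]
0.35788993660402674
```

Call:
play_rows:
  slide:
    - [0,0,0]
    - [0,0,0]
    - [0,0,0]
  delta_rot:
    - [0,0,0.03]
    - [0,0,0.05]
    - [0,0,0.05]

```text
time: 7.78
tool_pos: [0.4998, -0.06, 0.1956]
tcp_rot: [2.55, 1.834, 0.001]
wrist_force: [-2.1, 0.1, 2.0]
width: 0.137
```

```bash
python3 - <<'E'
from m import *
st(); print(th())
p=read_camera('wrist'); save(p,'w6.png')
E
```

```text
t 7.78 pos [ 0.4998 -0.06    0.1956] F [-2.09  0.07  1.97] M [0.01  0.355 0.378] w 0.137 q [-0.169 -0.031  2.014  0.     1.157  0.155]
0.4071231054957006
```

View pics/w6.png

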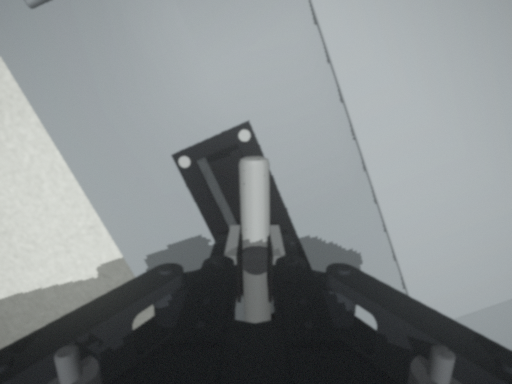

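Call:
play_rows:
  slide:
    - [0,0,0]
    - [0,0,0]
    - [0,0,0]
  delta_rot:
    - [0,0,0.03]
    - [0,0,0.05]
    - [0,0,0.05]

```text
time: 8.08
tool_pos: [0.4999, -0.06, 0.1956]
tcp_rot: [2.595, 1.77, 0.001]
wrist_force: [-2.3, 1.2, 2.0]
width: 0.141
```

```bash
python3 - <<'E'
from m import *
st(); print(th())
E
```

```text
t 8.08 pos [ 0.4999 -0.06    0.1956] F [-2.31  1.18  2.03] M [0.068 0.336 0.307] w 0.141 q [-0.169 -0.031  2.014  0.     1.157  0.204]
0.45654237732265557
```

The bar turns with the jaws; in the picture it runs from (255,160) to (256,320), in line with the fingers. I continue in steps of 0.05 rad.

Call:
play_rows:
  slide:
    - [0,0,0]
    - [0,0,0]
    - [0,0,0]
  delta_rot:
    - [0,0,0.03]
    - [0,0,0.05]
    - [0,0,0.05]

```text
time: 8.33
tool_pos: [0.4998, -0.06, 0.1956]
tcp_rot: [2.638, 1.705, 0.001]
wrist_force: [-1.3, 1.2, 2.5]
width: 0.136
```

```bash
python3 - <<'E'
from m import *
st(); print(th())
E
```

```text
t 8.33 pos [ 0.4998 -0.06    0.1956] F [-1.32  1.21  2.53] M [0.026 0.344 0.293] w 0.136 q [-0.169 -0.031  2.014  0.     1.157  0.254]
0.5067349210938672
```

Call:
play_rows:
  slide:
    - [0,0,0]
    - [0,0,0]
    - [0,0,0]
  delta_rot:
    - [0,0,0.03]
    - [0,0,0.05]
    - [0,0,0.05]

```text
time: 8.58
tool_pos: [0.4999, -0.06, 0.1956]
tcp_rot: [2.68, 1.638, 0.001]
wrist_force: [-2.2, 0.8, 1.4]
width: 0.133
```

```bash
python3 - <<'E'
from m import *
st(); print(th())
E
```

```text
t 8.58 pos [ 0.4999 -0.06    0.1956] F [-2.24  0.8   1.43] M [0.09  0.294 0.305] w 0.133 q [-0.169 -0.031  2.014  0.     1.157  0.304]
0.5569305378263517
```

Call:
play_rows:
  slide:
    - [0,0,0]
    - [0,0,0]
    - [0,0,0]
  delta_rot:
    - [0,0,0.03]
    - [0,0,0.05]
    - [0,0,0.05]

```text
time: 8.83
tool_pos: [0.4999, -0.06, 0.1957]
tcp_rot: [2.72, 1.57, 0.002]
wrist_force: [-1.7, 0.5, 2.4]
width: 0.147
```

```bash
python3 - <<'E'
from m import *
st(); print(th())
E
```

```text
t 8.83 pos [ 0.4999 -0.06    0.1957] F [-1.66  0.51  2.38] M [0.11  0.277 0.289] w 0.147 q [-0.169 -0.031  2.014  0.     1.157  0.355]
0.6071377994416706
```

Call:
play_rows:
  slide:
    - [0,0,0]
    - [0,0,0]
    - [0,0,0]
  delta_rot:
    - [0,0,0.03]
    - [0,0,0.05]
    - [0,0,0.05]

```text
time: 9.08
tool_pos: [0.5, -0.0599, 0.1958]
tcp_rot: [2.759, 1.502, 0.002]
wrist_force: [-1.2, 1.1, 3.0]
width: 0.142
```

```bash
python3 - <<'E'
from m import *
st(); print(th())
E
```

```text
t 9.08 pos [ 0.5    -0.0599  0.1958] F [-1.23  1.09  3.03] M [0.044 0.336 0.286] w 0.142 q [-0.169 -0.031  2.014  0.     1.157  0.405]
0.6572503946187219
```

Call:
play_rows:
  slide:
    - [0,0,0]
    - [0,0,0]
    - [0,0,0]
  delta_rot:
    - [0,0,0.03]
    - [0,0,0.05]
    - [0,0,0.05]

```text
time: 9.33
tool_pos: [0.5002, -0.06, 0.1961]
tcp_rot: [2.796, 1.431, 0.003]
wrist_force: [-2.4, 0.2, 3.8]
width: 0.141
```

```bash
python3 - <<'E'
from m import *
st(); print(th())
E
```

```text
t 9.33 pos [ 0.5002 -0.06    0.1961] F [-2.44  0.19  3.76] M [0.072 0.38  0.114] w 0.141 q [-0.169 -0.031  2.013  0.     1.157  0.455]
0.7077055507087281
```

Call:
play_rows:
  slide:
    - [0,0,0]
    - [0,0,0]
    - [0,0,0]
  delta_rot:
    - [0,0,0.03]
    - [0,0,0.05]
    - [0,0,0.05]

```text
time: 9.58
tool_pos: [0.5005, -0.0603, 0.1962]
tcp_rot: [2.83, 1.36, 0.003]
wrist_force: [-1.0, 0.0, 2.7]
width: 0.133
```

```bash
python3 - <<'E'
from m import *
st(); print(th())
E
```

```text
t 9.58 pos [ 0.5005 -0.0603  0.1962] F [-0.99  0.05  2.74] M [-0.075  0.181 -0.008] w 0.133 q [-0.169 -0.031  2.013  0.     1.157  0.506]
0.758448471837466
```

The load has faded from 0.29 through 0.11 to about 0 N m, so the latch is letting go. I turn slightly further into the light zone.

Call:
play_rows:
  slide:
    - [0,0,0]
    - [0,0,0]
    - [0,0,0]
  delta_rot:
    - [0,0,0.02]
    - [0,0,0.035]
    - [0,0,0.035]

```text
time: 9.83
tool_pos: [0.5006, -0.0603, 0.1962]
tcp_rot: [2.855, 1.309, 0.004]
wrist_force: [-1.6, -0.3, 2.9]
width: 0.14
```

```bash
python3 - <<'E'
from m import *
st(); print(th())
p=read_camera('scene'); save(p,'s2.png')
for n in ['plate','lid_edge']:
  for l in landmark_of(n,p)[:1]: print(n,l,pt(p,l['at']))
# lift plan: hinge rotation
M=T(); C=LAT-[0,0,.181]+.064*HX; Hp=C+.140*HX+[0,0,.138]
print('hinge',Hp)
for a in [.02,.05,.1,.15,.2,.25,.3,.35,.4,.45]:
    Q=R.from_rotvec(HY*a).as_matrix()
    pos=Hp+Q@(M[:3,3]-Hp); print(a,end=' '); go(pos,Q@M[:3,:3])
E
```

```text
t 9.83 pos [ 0.5006 -0.0603  0.1962] F [-1.58 -0.31  2.85] M [-0.028  0.255 -0.051] w 0.14 q [-0.169 -0.031  2.013  0.     1.157  0.542]
0.7944722149818729
plate {'at': [220.1, 151.6], 'conf': 0.9} [ 0.51662294 -0.06096767  0.19890533]
lid_edge {'at': [227.5, 122.5], 'conf': 0.93} [ 0.5076516  -0.04206321  0.28315475]
hinge [ 0.70359264 -0.04302645  0.138     ]
0.02 slide cm [ 0.09  0.09 -0.41] rot [ 0.014  -0.0143 -0.    ]
0.05 slide cm [ 0.23  0.22 -1.01] rot [ 0.0351 -0.0356 -0.    ]
0.1 slide cm [ 0.49  0.48 -2.  ] rot [ 0.0701 -0.0713 -0.0001]
0.15 slide cm [ 0.79  0.78 -2.98] rot [ 1.052e-01 -1.069e-01 -1.000e-04]
0.2 slide cm [ 1.12  1.1  -3.93] rot [ 1.403e-01 -1.426e-01 -1.000e-04]
0.25 slide cm [ 1.49  1.46 -4.86] rot [ 1.753e-01 -1.782e-01 -1.000e-04]
0.3 slide cm [ 1.88  1.86 -5.76] rot [ 2.104e-01 -2.139e-01 -2.000e-04]
0.35 slide cm [ 2.31  2.28 -6.63] rot [ 2.455e-01 -2.495e-01 -2.000e-04]
0.4 slide cm [ 2.77  2.73 -7.47] rot [ 2.805e-01 -2.851e-01 -2.000e-04]
0.45 slide cm [ 3.26  3.22 -8.27] rot [ 3.156e-01 -3.208e-01 -2.000e-04]
```

Call:
play_rows:
  slide:
    - [0.05,0.05,-0.2]
    - [0.09,0.09,-0.41]
    - [0.09,0.09,-0.41]
  delta_rot:
    - [0.007,-0.007,0]
    - [0.014,-0.014,0]
    - [0.014,-0.014,0]

```text
time: 10.23
tool_pos: [0.5008, -0.0602, 0.198]
tcp_rot: [-2.848, -1.308, 0.031]
wrist_force: [0.9, -2.5, -13.0]
width: 0.137
```

```bash
python3 - <<'E'
from m import *
st()
E
```

```text
t 10.23 pos [ 0.5008 -0.0602  0.198 ] F [  0.91  -2.48 -12.98] M [-0.233 -0.466 -0.03 ] w 0.137 q [-0.166 -0.016  1.995 -0.005  1.183  0.547]
```

Call:
play_rows:
  slide:
    - [0.05,0.05,-0.2]
    - [0.09,0.09,-0.41]
    - [0.09,0.09,-0.41]
  delta_rot:
    - [0.007,-0.007,0]
    - [0.014,-0.014,0]
    - [0.014,-0.014,0]

```text
time: 10.48
tool_pos: [0.5018, -0.06, 0.2012]
tcp_rot: [-2.84, -1.304, 0.064]
wrist_force: [1.9, -1.5, -13.2]
width: 0.138
```

```bash
python3 - <<'E'
from m import *
st()
E
```

```text
t 10.48 pos [ 0.5018 -0.06    0.2012] F [  1.85  -1.54 -13.2 ] M [-0.205 -0.471  0.01 ] w 0.138 q [-0.162 -0.002  1.975 -0.011  1.211  0.552]
```

```bash
python3 - <<'E'
from m import *
C=LAT-[0,0,.181]+.064*HX; Hp=C+.140*HX+[0,0,.138]; P0=np.array([.5006,-.0603,.1962])
for a in [.06,.1,.14,.18,.22,.26,.3,.34,.38,.42,.46]:
    Q=R.from_rotvec(HY*a).as_matrix()
    print(a,end=' '); go(Hp+Q@(P0-Hp),Q@tool(.794))
E
```

```text
0.06 slide cm [ 0.16  0.17 -0.72] rot [ 0.0107 -0.0119  0.0008]
0.1 slide cm [ 0.34  0.36 -1.53] rot [ 0.0388 -0.0404  0.0008]
0.14 slide cm [ 0.55  0.56 -2.32] rot [ 0.0668 -0.0689  0.0009]
0.18 slide cm [ 0.78  0.79 -3.11] rot [ 0.0949 -0.0974  0.0009]
0.22 slide cm [ 1.04  1.04 -3.87] rot [ 0.1229 -0.1259  0.0009]
0.26 slide cm [ 1.32  1.31 -4.63] rot [ 0.151  -0.1544  0.0009]
0.3 slide cm [ 1.61  1.6  -5.37] rot [ 0.179  -0.1829  0.0009]
0.34 slide cm [ 1.93  1.92 -6.09] rot [ 0.2071 -0.2115  0.0009]
0.38 slide cm [ 2.27  2.25 -6.79] rot [ 0.2351 -0.24    0.0009]
0.42 slide cm [ 2.63  2.6  -7.47] rot [ 0.2632 -0.2685  0.0009]
0.46 slide cm [ 3.    2.97 -8.13] rot [ 0.2912 -0.297   0.001 ]
```

Call:
play_rows:
  slide:
    - [0.16,0.17,-0.72]
    - [0.25,0.26,-1.13]
    - [0.34,0.36,-1.53]
    - [0.45,0.46,-1.93]
    - [0.55,0.56,-2.32]
    - [0.66,0.68,-2.72]
    - [0.78,0.79,-3.11]
    - [0.78,0.79,-3.11]
  delta_rot:
    - [0.011,-0.012,0]
    - [0.025,-0.026,0]
    - [0.039,-0.04,0]
    - [0.053,-0.055,0]
    - [0.067,-0.069,0]
    - [0.081,-0.083,0]
    - [0.095,-0.097,0]
    - [0.095,-0.097,0]

```text
time: 11.15
tool_pos: [0.5141, -0.0591, 0.2316]
tcp_rot: [-2.788, -1.28, 0.264]
wrist_force: [-1.4, -0.8, -7.9]
width: 0.138
```

```bash
python3 - <<'E'
from m import *
st()
C=LAT-[0,0,.181]+.064*HX; Hp=C+.140*HX+[0,0,.138]; P0=np.array([.5006,-.0603,.1962])
d0=P0-Hp; d=T()[:3,3]-Hp; print('ang',np.arctan2(d[2],-d@HX)-np.arctan2(d0[2],-d0@HX))
for a in [.22,.26,.3,.34,.38,.42,.46,.48]:
    Q=R.from_rotvec(HY*a).as_matrix()
    print(a,end=' '); go(Hp+Q@(P0-Hp),Q@tool(.794))
E
```

```text
t 11.15 pos [ 0.5141 -0.0591  0.2316] F [-1.41 -0.8  -7.93] M [-0.155 -0.121  0.033] w 0.138 q [-0.137  0.091  1.831 -0.04   1.398  0.583]
ang 0.17920514422130118
0.22 slide cm [ 0.18  0.19 -0.82] rot [ 0.0256 -0.0271  0.0011]
0.26 slide cm [ 0.38  0.39 -1.62] rot [ 0.0537 -0.0556  0.0011]
0.3 slide cm [ 0.6   0.61 -2.41] rot [ 0.0818 -0.0841  0.0011]
0.34 slide cm [ 0.85  0.85 -3.19] rot [ 0.1098 -0.1126  0.0011]
0.38 slide cm [ 1.11  1.11 -3.95] rot [ 0.1379 -0.1411  0.0011]
0.42 slide cm [ 1.4   1.39 -4.69] rot [ 0.1659 -0.1696  0.0011]
0.46 slide cm [ 1.71  1.69 -5.42] rot [ 0.194  -0.1981  0.0012]
0.48 slide cm [ 1.87  1.85 -5.78] rot [ 0.208  -0.2124  0.0012]
```

The lid is following nicely at an opening of about 0.18 rad.

Call:
play_rows:
  slide:
    - [0.18,0.19,-0.82]
    - [0.38,0.39,-1.62]
    - [0.6,0.61,-2.41]
    - [0.85,0.85,-3.19]
    - [1.11,1.11,-3.95]
    - [1.4,1.39,-4.69]
    - [1.71,1.69,-5.42]
    - [1.87,1.85,-5.78]
    - [1.87,1.85,-5.78]
    - [1.87,1.85,-5.78]
  delta_rot:
    - [0.026,-0.027,0]
    - [0.054,-0.056,0]
    - [0.082,-0.084,0]
    - [0.11,-0.113,0]
    - [0.138,-0.141,0]
    - [0.166,-0.17,0]
    - [0.194,-0.198,0]
    - [0.208,-0.212,0]
    - [0.208,-0.212,0]
    - [0.208,-0.212,0]

```text
time: 11.98
tool_pos: [0.5501, -0.0561, 0.2837]
tcp_rot: [-2.638, -1.212, 0.669]
wrist_force: [-4.1, 0.1, -9.1]
width: 0.136
```

```bash
python3 - <<'E'
from m import *
st()
C=LAT-[0,0,.181]+.064*HX; Hp=C+.140*HX+[0,0,.138]; P0=np.array([.5006,-.0603,.1962])
d0=P0-Hp; d=T()[:3,3]-Hp; print('ang',np.arctan2(d[2],-d@HX)-np.arctan2(d0[2],-d0@HX))
p=read_camera('scene'); save(p,'s3.png')
p=read_camera('wrist'); save(p,'w7.png')
E
```

```text
t 11.98 pos [ 0.5501 -0.0561  0.2837] F [-4.07  0.09 -9.08] M [-0.042 -0.218 -0.012] w 0.136 q [-0.096  0.322  1.519 -0.084  1.774  0.616]
ang 0.4793776401083717
```

View pics/s3.png

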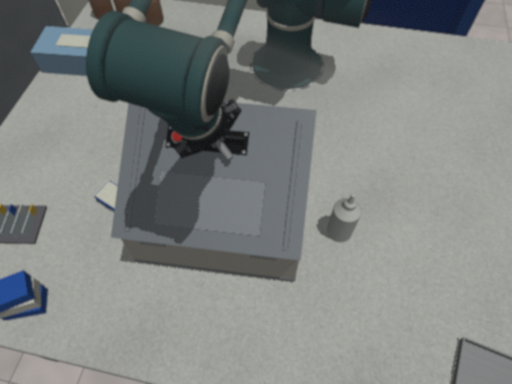

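View pics/w7.png

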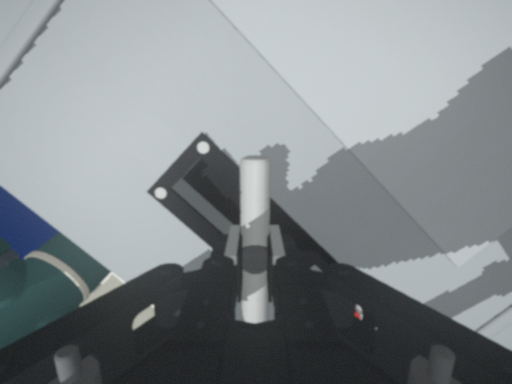

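The lid is up about 0.48 rad and the bar is still aligned in the jaws, running from (255,160) to (255,320) in the wrist view. I open and back straight out along the tool axis.

Call:
play_rows:
  slide:
    - [0,0,0.05]
    - [0,0,0.05]
    - [0,0,0.05]
    - [0,0,0.05]
    - [0,0,0.05]
  delta_rot:
    - [0,0,0]
    - [0,0,0]
    - [0,0,0]
    - [0,0,0]
    - [0,0,0]
  hand: 0.6

```text
time: 12.5
tool_pos: [0.5505, -0.0561, 0.2847]
tcp_rot: [-2.641, -1.213, 0.664]
wrist_force: [-0.2, -0.2, 0.3]
width: 0.606
```

```bash
python3 - <<'E'
from m import *
st()
E
```

```text
t 12.5 pos [ 0.5505 -0.0561  0.2847] F [-0.16 -0.22  0.32] M [ 0.048 -0.207 -0.013] w 0.606 q [-0.096  0.32   1.519 -0.084  1.772  0.616]
```

Call:
play_rows:
  slide:
    - [0,0,-1]
    - [0,0,-3]
    - [0,0,-5]
    - [0,0,-7]
    - [0,0,-9]
    - [0,0,-11]
    - [0,0,-12]
    - [0,0,-12]
  delta_rot:
    - [0,0,0]
    - [0,0,0]
    - [0,0,0]
    - [0,0,0]
    - [0,0,0]
    - [0,0,0]
    - [0,0,0]
    - [0,0,0]

```text
time: 13.17
tool_pos: [0.6072, -0.0514, 0.3947]
tcp_rot: [-2.645, -1.215, 0.657]
wrist_force: [-0.7, 0.6, 0.2]
width: 0.596
```

```bash
python3 - <<'E'
from m import *
st(); 
M=T();p=read_camera('wrist'); save(p,'w8.png')
for t in ['t_bar','plate','lid_edge','button_top']:
    for l in landmark_of(t,p)[:1]: print(t,l,pt(p,l['at'],M).round(4))
p=read_camera('scene'); save(p,'s4.png')
for t in ['t_bar','plate','lid_edge','bottle_mid','slide_box_mid']:
    for l in landmark_of(t,p)[:1]: print(t,l,pt(p,l['at']).round(4))
q=read_camera('top')
save(q,'t4.png')
for t in ['t_bar','plate','lid_edge','bottle_mid','slide_box_mid','chuck_mid']:
    for l in landmark_of(t,q)[:1]: print(t,l,pt(q,l['at']).round(4))
W=world(q)
C=LAT-[0,0,.181]+.064*HX; Hp=C+.140*HX+[0,0,.138]
for k in (p,q):
    W=world(k)
    rel=W-Hp; x=rel@HX; y=rel@HY; z=rel[...,2]
    m=(abs(y)>.10)&(abs(y)<.16)&(x>-.24)&(x<-.05)&(z>.045)&(z<.25)
    if m.sum()>50: print('lid fit',m.sum(),np.polyfit(x[m],z[m],1))
E
```

```text
t 13.17 pos [ 0.6072 -0.0514  0.3947] F [-0.71  0.6   0.19] M [ 0.073 -0.222 -0.053] w 0.596 q [-0.083  0.392  1.225 -0.083  1.989  0.611]
t_bar {'at': [252.5, 187.6], 'conf': 0.7} [ 0.5572 -0.0524  0.2953]
plate {'at': [252.1, 184.6], 'conf': 0.64} [ 0.5585 -0.0501  0.2946]
lid_edge {'at': [203.1, 232.9], 'conf': 0.58} [ 0.5964 -0.0274  0.403 ]
button_top {'at': [302.4, 232.7], 'conf': 0.6} [ 0.5526 -0.1251  0.2787]
t_bar {'at': [213.3, 138.1], 'conf': 0.68} [ 0.5577 -0.0554  0.2936]
plate {'at': [213.4, 139.9], 'conf': 0.86} [ 0.5601 -0.0547  0.2916]
lid_edge {'at': [220.1, 100.1], 'conf': 0.69} [ 0.6039 -0.0184  0.4438]
bottle_mid {'at': [343.7, 212.3], 'conf': 0.89} [0.5587 0.2125 0.1171]
slide_box_mid {'at': [117.5, 202.6], 'conf': 0.84} [ 0.6782 -0.2198  0.2045]
bottle_mid {'at': [173.1, 190.5], 'conf': 0.84} [0.5356 0.2072 0.1219]
chuck_mid {'at': [242.1, 277.1], 'conf': 0.68} [0.3538 0.0574 0.0301]
lid fit 5835 [-0.53061798  0.04507129]
lid fit 3145 [-0.49755201  0.04947143]
```

View pics/w8.png

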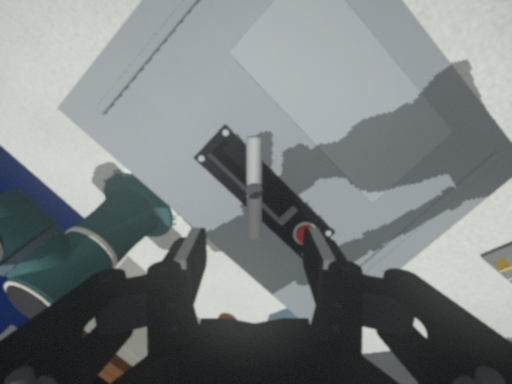

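View pics/s4.png

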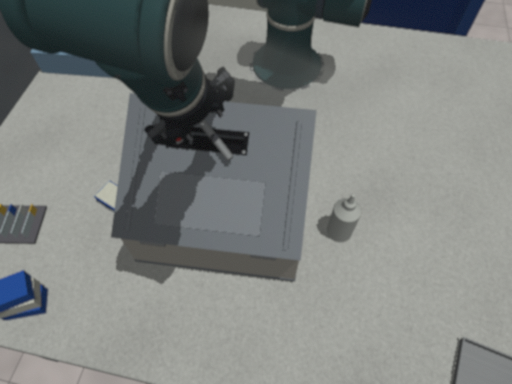

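View pics/t4.png

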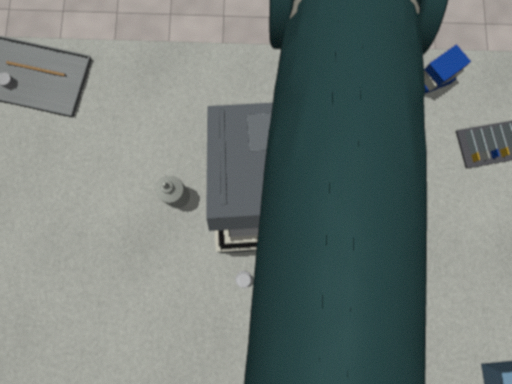

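The lid stands at about 0.47 rad, which puts its front edge about 12 cm up. The bar is out and turned at (254,190) in the wrist view. The bottle, chuck and slide box are where they were, and the gripper is clear. One last sag check before handing in.

```bash
python3 - <<'E'
from m import *
C=LAT-[0,0,.181]+.064*HX; Hp=C+.140*HX+[0,0,.138]
for i in range(3):
    k=read_camera('scene'); W=world(k)
    rel=W-Hp; x=rel@HX; y=rel@HY; z=rel[...,2]
    m=(y>.10)&(y<.16)&(x>-.24)&(x<-.05)&(z>.045)&(z<.25)
    print(m.sum(),np.polyfit(x[m],z[m],1))
st(); print(finish_job())
E
```

```text
3476 [-0.5296588   0.04523215]
3486 [-0.52898204  0.04530142]
3470 [-0.52995223  0.04518491]
t 14.22 pos [ 0.6054 -0.0515  0.3913] F [ 0.32 -0.25  0.08] M [ 0.    -0.199  0.044] w 0.601 q [-0.083  0.393  1.232 -0.083  1.987  0.611]
the job is handed in; nothing more can be done
None
```

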